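# Check-weigh a grinding-wheel bushing

### The job

Weigh the flanged bushing: stand it on the empty pan of the balance, let go and see which way the beam tips. If it is heavier than the brass reference weight, stand it in the square tray; if it is lighter, stand it in the round tray. Keep the bushing upright all the while.

Things in the scene. Friction and masses are not known exactly. Their poses are not given: they have to be found in the camera images.
- bushing: Steel flanged bushing standing on its flange (60 mm diameter, 8 mm thick); above it a hub of 38 mm diameter, 58 mm high overall, dark bore in its flat top. Origin: centre of its underside, z up. Mass 150 to 450 g, unseen, new each time. Not wanted, standing near it: a collar without flange (38 mm across, 55 mm high) and a low wide ring (64 mm across, 18 mm high).
- pan (a point): Top centre of the balance's empty pan, a rimless level disc 120 mm across. y: outward along the beam; 250 mm behind it the twin pan bears the fixed 300 g brass weight, 58 mm high. Top is 95 mm above the bench when empty, 80 with beam level, 65 at lowest. Left free 2 s with the bushing: above 80 = lighter, below = heavier. 5 % reaches a stop; within 3 % either tray is right.
- square_tray: Square open sheet-steel tray fixed to the bench, for heavy bushings: 140 by 140 mm outside, 30 mm high, walls 4 mm, its inner floor 4 mm above the bench. Origin: centre of its underside; x and y along its sides. It may be on either side of the bench.
- round_tray: Round open sheet-steel tray fixed to the bench, for light bushings: 140 mm in diameter outside, 30 mm high, wall 4 mm, its inner floor 4 mm above the bench. Origin: centre of its underside. It is on the other side of the bench from the square tray.
There are look-alikes about, which are no part of the job. Leave any orange look-alike of the square_tray alone.

How it is judged:
By the outcome, as a careful person would: the job done as asked, in the order asked, and still so for the second after the job is handed in, with the robot touching nothing.
It also fails if it takes over 59 s, if anything falls off the work surface, if the arm or the gripper's body presses on something with over 40 N, if the wrist force passes 120 N, or if a joint passes its speed limit or range.

### The arm

A 6-joint arm with a two-finger parallel gripper is mounted at the origin on the work surface. World frame = base frame: x ahead of the robot, y to its left, z up, the work surface at z = 0. Lengths are in m, angles in rad, forces in N, time in s.
With the tool pointing down it reaches from about 0.375 to 0.975 m from the base axis. Payload 3.8 kg.
Tool frame: the origin (TCP) lies on the centre line of the jaws, within the pads' length; the fingertips stand 22 mm ahead of it and the grasp point (between the pads) lies 3 mm ahead of it; x points along the fingers, y is the direction in which the jaws open and shut, and the axes are right-handed (so a half turn about x gives the same grasp; the last joint's range is limited). The gripper opens to 85 mm and grips with 20 to 120 N. Pads are 22 mm wide; open, the fingers measure 114 mm over their backs; the gripper's body (76 mm by 85 mm) begins 54 mm behind the grasp point. The pads swing forward as they close: fully open they stand 13 mm farther back than shut.
Start: joints at [1.221, 0.264, 1.604, -0, 1.274, -0.037], TCP at [0.208, 0.642, 0.253] pointing down, gripper open.
Joint ranges: [-2.63, 2.63], [-0.94, 2.18], [0.31, 2.57], [-1.31, 4.45], [0, 2.66], [-2.55, 2.55]. Speed limits (rad/s): [2.57, 2.57, 3.14, 3.14, 3.14, 3.14].

### API

Orientations are given as a rotation vector (axis times angle).
In Python, from workcell import monitor, eyes, finish_job gives the robot as it stands. The module is installed in compiled form; this text tells all that it offers.
- The arm moves only by the tool play_rows, never from a script. Its argument "deltas" is a list of rows, each an object of numbers: "wx", "wy", "wz": the turn, a rotation vector about the world's x, y, z in degrees; "x", "y", "z": the shift along the world's x, y, z in mm; "fingers": the closure, from -1 (fully open) to 1 (shut), so that 0 is half open. A call has 1 to 20 rows; each row is the pose to reach, as a shift and turn from the pose commanded when the call began; what a row does not reach only later rows make up. A row lasts 1/8 s, in which the tool goes at most 62.5 mm and 10.7 degrees, less where a joint would pass 70% of its speed; a pose out of reach is approached as far as the arm can. A call with a gripper value outside its range is refused whole. The fingers move at their own pace and stop on an object; "grip_force" is the grip in N (left out, the last holds). Time passes only in rows, so rows that repeat a pose let the fingers close. It gives the time, the measured TCP pose, the force and the opening at its end, in the units of the state.
- monitor.read_state(): the state, without advancing time (a new reading comes with each control period).
- eyes.read_camera(name): name is "side" or "top"; returns a dict with "frame" (420x560x3 uint8, red, green, blue), "depth" (420x560 float32, m along the optical axis (not along the pixel's ray), 0 where there is no reading), "K" (3x3 intrinsics, pixels), "view" (4x4, takes a point from world to camera coordinates). Camera axes: x right, y down, z forward; pixel columns grow to the right and rows downward; lengths in m; the calibration is good to about 2 mm. A picture is of the moment at which its call begins.
- finish_job(): hands the job in, once; it reports no verdict.
The state is a dict: "time": time; "q": joint angles; "joint_vel": joint speeds; "joint_torque": joint torques, N m; "tool_pos": TCP position; "tcp_rot": TCP orientation; "wrist_force": force on the tool from outside, world axes, zero at the start; "torque": the same for the moment, N m; "width": opening from 0.0 (shut) to 1.0 (fully open).
Only numpy, scipy, OpenCV 4.12 (cv2) and the standard library are available. Lean on these libraries where they do the work, as an engineer would, in place of code of your own. Each camera call takes 0.05 s, during which the arm holds its last target.

## Working session

There is one attempt and no reset: what is moved stays moved. The work goes in short steps, Python scripts to look and compute and a tool call to move; the robot and the scene stay as the last step left them, time stands still between calls to the robot, and variables do not carry over. Pictures are saved under pics/ and viewed, and the job is handed in when it is done.

Besides the shell and the picture viewer there is one more tool, called after ">>>" by a JSON object that holds its "name" and its "arguments". play_rows: Moves the arm, as the interface text tells. Its arguments: {"type":"object","properties":{"deltas":{"type":"array"},"grip_force":{"type":"number"}},"required":["deltas"]}

```bash
mkdir -p pics; python3 - <<'E'
from workcell import monitor, eyes
import cv2,numpy as np
s=monitor.read_state();print(s)
for n in("top","side"):
    c=eyes.read_camera(n);cv2.imwrite(f"pics/{n}0.png",c["frame"][:,:,::-1]);np.savez(f"{n}0.npz",**c);print(c["K"],c["view"])
E
```

```text
{'time': 0.0, 'q': array([ 1.22103555e+00,  2.64774502e-01,  1.60540453e+00, -4.92383547e-05,
        1.27370335e+00, -3.68997817e-02]), 'joint_vel': array([ 0.0006447 ,  0.00170357,  0.00128732,  0.00013286,  0.00067614,
       -0.00024383]), 'joint_torque': array([-4.12355257e-04, -5.15115380e+01, -3.67317903e+01,  3.90937203e-05,
        1.32040426e-02, -1.26519527e-05]), 'tool_pos': array([0.20752955, 0.64157149, 0.25193111]), 'tcp_rot': array([ 0.24376314,  1.55720905, -0.24731909]), 'wrist_force': array([ 0.02012908, -0.70762462, -0.2183593 ]), 'torque': array([-0.01545502,  0.01502287, -0.01160294]), 'width': 1.0025869282501672}
[[380.14963165   0.         275.80853251]
 [  0.         380.14963165 214.02461942]
 [  0.           0.           1.        ]] [[-0.01367395 -0.99973103  0.01873209 -0.05656923]
 [-0.99429238  0.01161238 -0.10605574  0.47355389]
 [ 0.10580969 -0.02007538 -0.99418373  0.93957464]
 [ 0.          0.          0.          1.        ]]
[[398.18539586   0.         280.37968722]
 [  0.         398.18539586 209.20807166]
 [  0.           0.           1.        ]] [[ 0.72737912 -0.68603607 -0.01655676 -0.35970842]
 [-0.46759208 -0.47782323 -0.74366835  0.26639041]
 [ 0.50227211  0.54867064 -0.66834367  1.03545284]
 [ 0.          0.          0.          1.        ]]
```

View pics/top0.png

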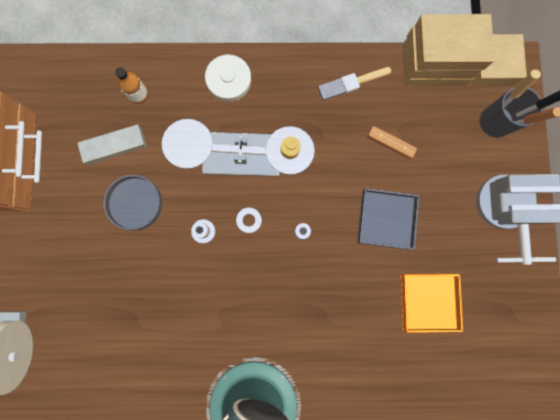

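View pics/side0.png

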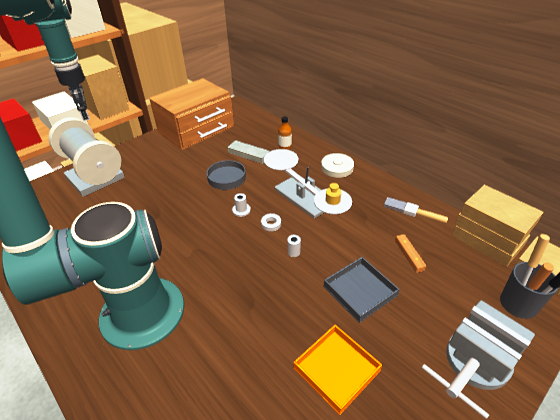

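The top view shows the bushing at about (203,231), the ring at (249,220) and the collar at (303,231). The empty pan is at (187,143), the brass pan at (290,150), the round tray at (133,202), the dark square tray at (389,219) and the orange look-alike at (433,303).

```bash
cat > h.py <<'E'
import numpy as np,cv2
def load(f): return dict(np.load(f))
def ray(c,u,v,z):
    R=c["view"][:3,:3];t=c["view"][:3,3];o=-R.T@t
    d=R.T@np.linalg.inv(c["K"])@np.array([u,v,1.]);return o+d*(z-o[2])/d[2]
def cloud(c):
    h,w=c["depth"].shape;u,v=np.meshgrid(np.arange(w),np.arange(h));d=c["depth"].astype(float)
    P=np.stack([u,v,np.ones_like(u)],-1)@np.linalg.inv(c["K"]).T*d[...,None]
    W=(P-c["view"][:3,3])@c["view"][:3,:3];W[d==0]=np.nan;return W
E
python3 - <<'E'
from h import *
for n in("top","side"):
    c=load(n+"0.npz");W=cloud(c)
    def rep(name,x,y,r,z0,z1):
        m=(np.hypot(W[...,0]-x,W[...,1]-y)<r)&(W[...,2]>z0)&(W[...,2]<z1)
        if m.sum()<4: print(n,name,"none",m.sum());return
        p=W[m];cc,rr=cv2.minEnclosingCircle(p[:,:2].astype(np.float32))
        print(n,name,m.sum(),"mean",p.mean(0).round(4),"circ",np.round(cc,4),round(rr,4),"mm",p.min(0).round(3),p.max(0).round(3))
    t=load("top0.npz")
    for name,u,v,z,r,z0,z1 in [("hub",202,231,.058,.04,.045,.07),("flange",203,231,.008,.045,.003,.014),("pan",187,143,.095,.075,.085,.105),("brasspan",290,150,.065,.075,.058,.072),("collar",303,231,.055,.035,.045,.065),("ring",249,220,.018,.045,.01,.025),("round",133,202,.03,.09,.022,.036),("square",389,219,.03,.12,.022,.036)]:
        x,y,_=ray(t,u,v,z);
        if n=="top":print("  ray",name,x.round(4),y.round(4))
        rep(name,x,y,r,z0,z1)
# square orientation
c=load("top0.npz");W=cloud(c);x,y,_=ray(c,389,219,.03)
m=(np.hypot(W[...,0]-x,W[...,1]-y)<.12)&(W[...,2]>.022)&(W[...,2]<.036)
print(cv2.minAreaRect(W[m][:,:2].astype(np.float32)))
E
python3 - <<'E'
import cv2
a=cv2.imread('pics/top0.png')[110:270,90:330]
cv2.imwrite('pics/topc.png',cv2.resize(a,None,fx=3.2,fy=3.2,interpolation=cv2.INTER_CUBIC))
a=cv2.imread('pics/side0.png')[130:270,190:370]
cv2.imwrite('pics/sidec.png',cv2.resize(a,None,fx=4,fy=4,interpolation=cv2.INTER_CUBIC))
E
```

```text
ray hub 0.4299 0.1183
top hub 198 mean [0.4319 0.1248 0.0584] circ [0.4325 0.1253] 0.0191 mm [0.414 0.107 0.045] [0.45  0.143 0.064]
  ray flange 0.4331 0.1244
top flange 255 mean [0.4313 0.1202 0.0078] circ [0.433  0.1249] 0.0438 mm [0.39  0.082 0.003] [0.475 0.166 0.014]
  ray pan 0.6388 0.149
top pan 1917 mean [0.6367 0.1502 0.096 ] circ [0.6377 0.1502] 0.0607 mm [0.578 0.091 0.09 ] [0.697 0.209 0.101]
  ray brasspan 0.628 -0.0992
top brasspan 1434 mean [ 0.6249 -0.0967  0.066 ] circ [ 0.6278 -0.0906] 0.0664 mm [ 0.568 -0.157  0.058] [ 0.688 -0.025  0.071]
  ray collar 0.427 -0.1281
top collar 186 mean [ 0.4267 -0.126   0.0559] circ [ 0.4269 -0.1266] 0.0188 mm [ 0.41  -0.143  0.046] [ 0.444 -0.108  0.06 ]
  ray ring 0.4591 0.0059
top ring 357 mean [0.4585 0.0081 0.0187] circ [0.4586 0.0082] 0.0319 mm [ 0.428 -0.022  0.01 ] [0.49  0.039 0.024]
  ray round 0.507 0.2968
top round 393 mean [0.5073 0.305  0.0294] circ [0.507  0.3019] 0.0708 mm [0.437 0.232 0.022] [0.576 0.372 0.036]
  ray square 0.4563 -0.3497
top square 471 mean [ 0.4586 -0.3515  0.0296] circ [ 0.4571 -0.3487] 0.0974 
[... 403 characters left out ...]
72 mean [ 0.6168 -0.1077  0.0656] circ [ 0.6246 -0.0923] 0.0679 mm [ 0.567 -0.16   0.058] [ 0.69  -0.025  0.072]
side collar 128 mean [ 0.4248 -0.1314  0.0544] circ [ 0.4243 -0.1286] 0.022 mm [ 0.407 -0.147  0.046] [ 0.446 -0.112  0.06 ]
side ring 209 mean [0.4566 0.0035 0.0172] circ [0.4562 0.0068] 0.0337 mm [ 0.425 -0.026  0.01 ] [0.49  0.038 0.022]
side round 213 mean [0.505  0.2953 0.0277] circ [0.5084 0.2997] 0.0735 mm [0.436 0.227 0.022] [0.576 0.372 0.035]
side square 496 mean [ 0.455  -0.3556  0.028 ] circ [ 0.4561 -0.3523] 0.0982 mm [ 0.377 -0.43   0.022] [ 0.533 -0.273  0.035]
((0.4565781354904175, -0.3497036099433899), (0.14190305769443512, 0.14046093821525574), 82.23856353759766)
```

View pics/topc.png

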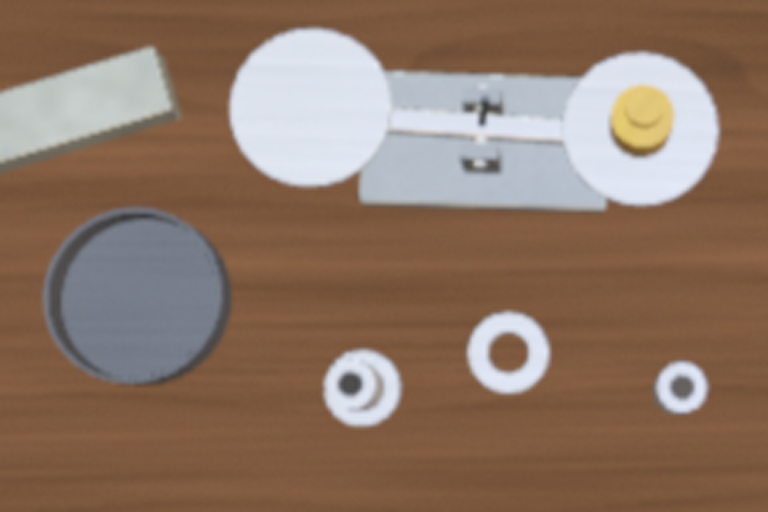

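View pics/sidec.png

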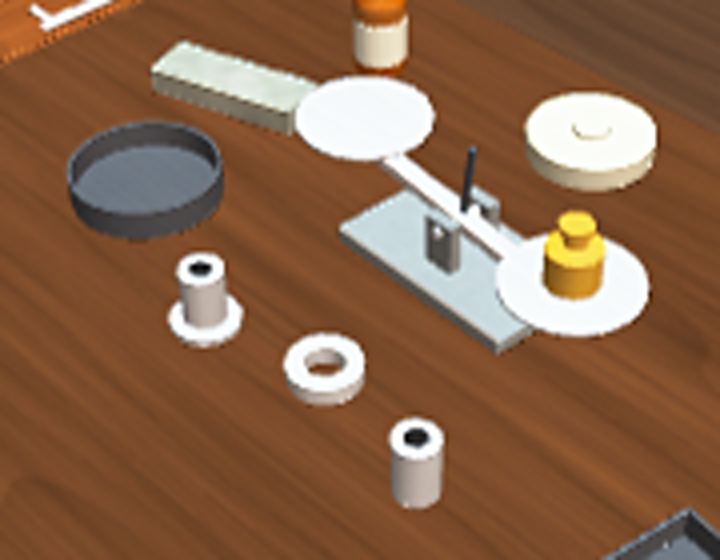

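```bash
python3 - <<'E'
from h import *
from workcell import monitor
from scipy.spatial.transform import Rotation as R
s=monitor.read_state();print(R.from_rotvec(s["tcp_rot"]).as_matrix().round(3),s["tool_pos"])
for n in("top","side"):
    c=load(n+"0.npz")
    f=c["frame"].astype(int);W=cloud(c)
    # rays: bright steel mask contours
    hsv=cv2.cvtColor(c["frame"],cv2.COLOR_RGB2HSV)
    white=((hsv[...,1]<45)&(hsv[...,2]>150)).astype(np.uint8)
    # pan ellipse
    near=(np.hypot(W[...,0]-.638,W[...,1]-.15)<.075)&(W[...,2]>.085)
    k,_=cv2.findContours((white&near).astype(np.uint8),cv2.RETR_EXTERNAL,cv2.CHAIN_APPROX_NONE)
    k=max(k,key=cv2.contourArea);e=cv2.fitEllipse(k)
    P=np.array([ray(c,u,v,.095)[:2] for u,v in k[:,0]])
    A=np.c_[2*P,np.ones(len(P))];b=(P**2).sum(1);x=np.linalg.lstsq(A,b,rcond=None)[0]
    print(n,"pan fit",x[:2].round(4),np.sqrt(x[2]+x[:2]@x[:2]).round(4))
    # hub top: dark bore centre
    m=(np.hypot(W[...,0]-.432,W[...,1]-.125)<.035)&(f.sum(-1)<330)
    u0=c["view"]@[.4325,.125,.058,1];p=c["K"]@u0[:3];p=p[:2]/p[2]
    vv,uu=np.mgrid[0:420,0:560];m=(np.hypot(uu-p[0],vv-p[1])<7)
    g=f.sum(-1);d=m&(g<450);w=(450-g)*d
    print(n,"bore",d.sum(),ray(c,(uu*w).sum()/w.sum(),(vv*w).sum()/w.sum(),.058).round(4))
E
```

```text
[[-0.001  0.308  0.951]
 [-0.002  0.951 -0.308]
 [-1.    -0.002 -0.   ]] [0.20749057 0.64166621 0.25207066]
top pan fit [0.6376 0.1503] 0.0588
top bore 39 [0.4336 0.1255 0.058 ]
side pan fit [0.6376 0.1472] 0.0583
side bore 66 [0.4375 0.1337 0.058 ]
```

>>> {"name": "play_rows", "arguments": {"deltas": [{"x": 10, "y": -23, "z": -5}, {"x": 28, "y": -65, "z": -15}, {"x": 48, "y": -111, "z": -27}, {"x": 68, "y": -157, "z": -39}, {"x": 88, "y": -203, "z": -51}, {"x": 108, "y": -249, "z": -63}, {"x": 128, "y": -295, "z": -75}, {"x": 148, "y": -341, "z": -87}, {"x": 168, "y": -387, "z": -99}, {"x": 188, "y": -433, "z": -112}, {"x": 206, "y": -475, "z": -122}, {"x": 220, "y": -506, "z": -130}, {"x": 225, "y": -517, "z": -132}, {"x": 225, "y": -517, "z": -132}, {"x": 225, "y": -517, "z": -132}]}}

```text
schema error: expected keys wx, wy, wz, x, y, z, fingers
```

```bash
python3 - <<'E'
from workcell import monitor, eyes
import cv2,numpy as np
s=monitor.read_state();print(s["time"],s["tool_pos"],s["wrist_force"],s["q"])
c=eyes.read_camera("side");cv2.imwrite("pics/s1.png",cv2.resize(c["frame"][80:290,140:420,::-1],None,fx=2.8,fy=2.8))
E
```

```text
0.1 [0.20749057 0.64166621 0.25207066] [-0.45485709  0.0737233   0.33729994] [ 1.22110690e+00  2.64693568e-01  1.60524708e+00  1.81769902e-05
  1.27370445e+00 -3.68633933e-02]
```

View pics/s1.png

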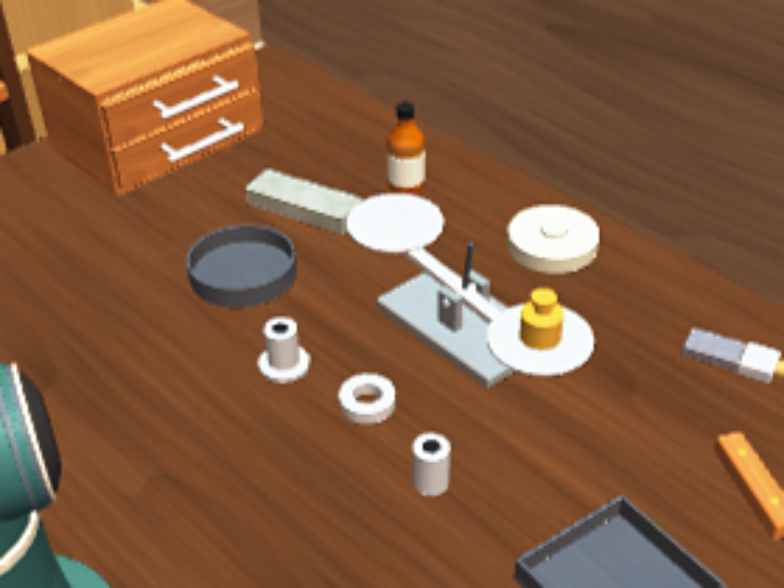

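The move was refused because every row needs all seven keys. The picture shows the scene unchanged, so I'll send it again in full.

>>> {"name": "play_rows", "arguments": {"deltas": [{"wx": 0, "wy": 0, "wz": 0, "x": 10, "y": -23, "z": -5, "fingers": -1}, {"wx": 0, "wy": 0, "wz": 0, "x": 28, "y": -65, "z": -15, "fingers": -1}, {"wx": 0, "wy": 0, "wz": 0, "x": 48, "y": -111, "z": -27, "fingers": -1}, {"wx": 0, "wy": 0, "wz": 0, "x": 68, "y": -157, "z": -39, "fingers": -1}, {"wx": 0, "wy": 0, "wz": 0, "x": 88, "y": -203, "z": -51, "fingers": -1}, {"wx": 0, "wy": 0, "wz": 0, "x": 108, "y": -249, "z": -63, "fingers": -1}, {"wx": 0, "wy": 0, "wz": 0, "x": 128, "y": -295, "z": -75, "fingers": -1}, {"wx": 0, "wy": 0, "wz": 0, "x": 148, "y": -341, "z": -87, "fingers": -1}, {"wx": 0, "wy": 0, "wz": 0, "x": 168, "y": -387, "z": -99, "fingers": -1}, {"wx": 0, "wy": 0, "wz": 0, "x": 188, "y": -433, "z": -112, "fingers": -1}, {"wx": 0, "wy": 0, "wz": 0, "x": 206, "y": -475, "z": -122, "fingers": -1}, {"wx": 0, "wy": 0, "wz": 0, "x": 220, "y": -506, "z": -130, "fingers": -1}, {"wx": 0, "wy": 0, "wz": 0, "x": 225, "y": -517, "z": -132, "fingers": -1}, {"wx": 0, "wy": 0, "wz": 0, "x": 225, "y": -517, "z": -132, "fingers": -1}, {"wx": 0, "wy": 0, "wz": 0, "x": 225, "y": -517, "z": -132, "fingers": -1}], "grip_force": 40}}

```text
time: 2.02
tool_pos: [0.4325, 0.1261, 0.1215]
tcp_rot: [0.245, 1.557, -0.245]
wrist_force: [-0.6, 0.6, 0.7]
width: 0.995
```

```bash
cat >look.py <<'E'
import sys
from workcell import monitor, eyes
import cv2,numpy as np
from scipy.spatial.transform import Rotation as R
n,cam,r0,r1,c0,c1=sys.argv[1],sys.argv[2],*map(int,sys.argv[3:7])
c=eyes.read_camera(cam);np.savez(n+".npz",**c)
k=min(800/(c1-c0),600/(r1-r0))
cv2.imwrite(f"pics/{n}.png",cv2.resize(c["frame"][r0:r1,c0:c1,::-1],None,fx=k*.99,fy=k*.99))
s=monitor.read_state();print(s["time"],s["tool_pos"].round(4),s["wrist_force"].round(2),s["width"],s["q"].round(2));print(R.from_rotvec(s["tcp_rot"]).as_matrix().round(3))
E
python3 look.py s2 side 80 290 140 420
```

```text
2.075 [0.4326 0.1262 0.1216] [0.5  0.43 0.76] 1.0031222088255622 [ 0.23 -0.04  2.2   0.    0.98 -1.03]
[[ 0.     0.307  0.952]
 [ 0.     0.952 -0.307]
 [-1.     0.     0.   ]]
```

View pics/s2.png

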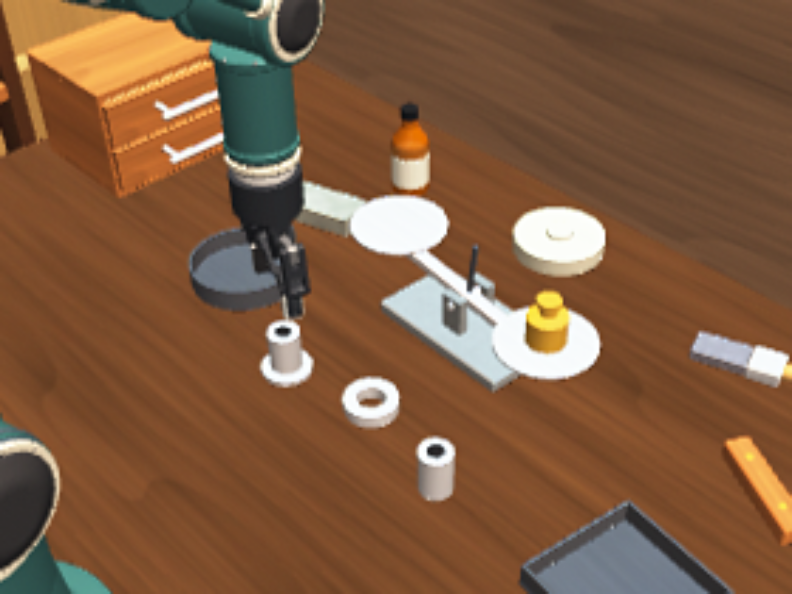

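The side view shows the gripper squarely over the bushing at about (285,345) in the crop. I'll descend and grip now.

>>> {"name": "play_rows", "arguments": {"deltas": [{"wx": 0, "wy": 0, "wz": 0, "x": 0, "y": -1, "z": -15, "fingers": -1}, {"wx": 0, "wy": 0, "wz": 0, "x": 0, "y": -1, "z": -35, "fingers": -1}, {"wx": 0, "wy": 0, "wz": 0, "x": 0, "y": -1, "z": -55, "fingers": -1}, {"wx": 0, "wy": 0, "wz": 0, "x": 0, "y": -1, "z": -70, "fingers": -1}, {"wx": 0, "wy": 0, "wz": 0, "x": 0, "y": -1, "z": -78, "fingers": -1}, {"wx": 0, "wy": 0, "wz": 0, "x": 0, "y": -1, "z": -78, "fingers": -0.5}, {"wx": 0, "wy": 0, "wz": 0, "x": 0, "y": -1, "z": -78, "fingers": -0.2}, {"wx": 0, "wy": 0, "wz": 0, "x": 0, "y": -1, "z": -78, "fingers": 0.0}, {"wx": 0, "wy": 0, "wz": 0, "x": 0, "y": -1, "z": -78, "fingers": 0.3}, {"wx": 0, "wy": 0, "wz": 0, "x": 0, "y": -1, "z": -78, "fingers": 0.3}, {"wx": 0, "wy": 0, "wz": 0, "x": 0, "y": -1, "z": -78, "fingers": 0.3}, {"wx": 0, "wy": 0, "wz": 0, "x": 0, "y": -1, "z": -78, "fingers": 0.3}], "grip_force": 40}}

```text
time: 3.58
tool_pos: [0.4336, 0.1244, 0.0442]
tcp_rot: [0.246, 1.555, -0.245]
wrist_force: [-0.7, -0.7, 5.7]
width: 0.436
```

```bash
python3 look.py s3 side 130 250 180 340
```

```text
3.625 [0.4336 0.1244 0.0442] [-0.09 -0.24  6.39] 0.4332095687533208 [ 0.22  0.08  2.25  0.    0.81 -1.03]
[[ 0.002  0.308  0.951]
 [ 0.     0.951 -0.308]
 [-1.     0.001  0.001]]
```

View pics/s3.png

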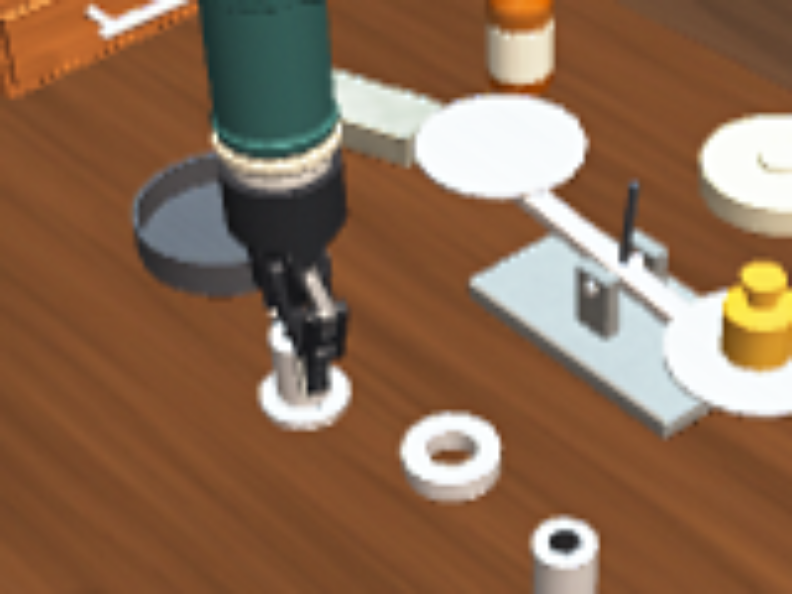

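The gripper is closed on the hub (37 mm opening), just above the flange at about (305,390) in the crop. Next I'll lift and carry it above the pan.

>>> {"name": "play_rows", "arguments": {"deltas": [{"wx": 0, "wy": 0, "wz": 0, "x": 0, "y": 0, "z": 8, "fingers": 0.3}, {"wx": 0, "wy": 0, "wz": 0, "x": 0, "y": 0, "z": 25, "fingers": 0.3}, {"wx": 0, "wy": 0, "wz": 0, "x": 0, "y": 0, "z": 50, "fingers": 0.3}, {"wx": 0, "wy": 0, "wz": 0, "x": 0, "y": 0, "z": 80, "fingers": 0.3}, {"wx": 0, "wy": 0, "wz": 0, "x": 5, "y": 1, "z": 105, "fingers": 0.3}, {"wx": 0, "wy": 0, "wz": 0, "x": 20, "y": 2, "z": 122, "fingers": 0.3}, {"wx": 0, "wy": 0, "wz": 0, "x": 45, "y": 5, "z": 130, "fingers": 0.3}, {"wx": 0, "wy": 0, "wz": 0, "x": 75, "y": 9, "z": 130, "fingers": 0.3}, {"wx": 0, "wy": 0, "wz": 0, "x": 105, "y": 13, "z": 130, "fingers": 0.3}, {"wx": 0, "wy": 0, "wz": 0, "x": 135, "y": 17, "z": 130, "fingers": 0.3}, {"wx": 0, "wy": 0, "wz": 0, "x": 165, "y": 20, "z": 130, "fingers": 0.3}, {"wx": 0, "wy": 0, "wz": 0, "x": 188, "y": 23, "z": 130, "fingers": 0.3}, {"wx": 0, "wy": 0, "wz": 0, "x": 200, "y": 24, "z": 130, "fingers": 0.3}, {"wx": 0, "wy": 0, "wz": 0, "x": 204, "y": 25, "z": 130, "fingers": 0.3}, {"wx": 0, "wy": 0, "wz": 0, "x": 204, "y": 25, "z": 130, "fingers": 0.3}, {"wx": 0, "wy": 0, "wz": 0, "x": 204, "y": 25, "z": 130, "fingers": 0.3}], "grip_force": 40}}

```text
time: 5.62
tool_pos: [0.6359, 0.1492, 0.1732]
tcp_rot: [0.245, 1.558, -0.246]
wrist_force: [0.2, 0.3, -2.8]
width: 0.436
```

```bash
python3 look.py s4 side 100 235 210 390
```

```text
5.675 [0.636  0.1492 0.1733] [ 0.35  0.81 -3.16] 0.4296595643300893 [ 0.19  0.28  1.73  0.    1.13 -1.07]
[[-0.001  0.308  0.952]
 [-0.     0.952 -0.308]
 [-1.    -0.    -0.   ]]
```

View pics/s4.png

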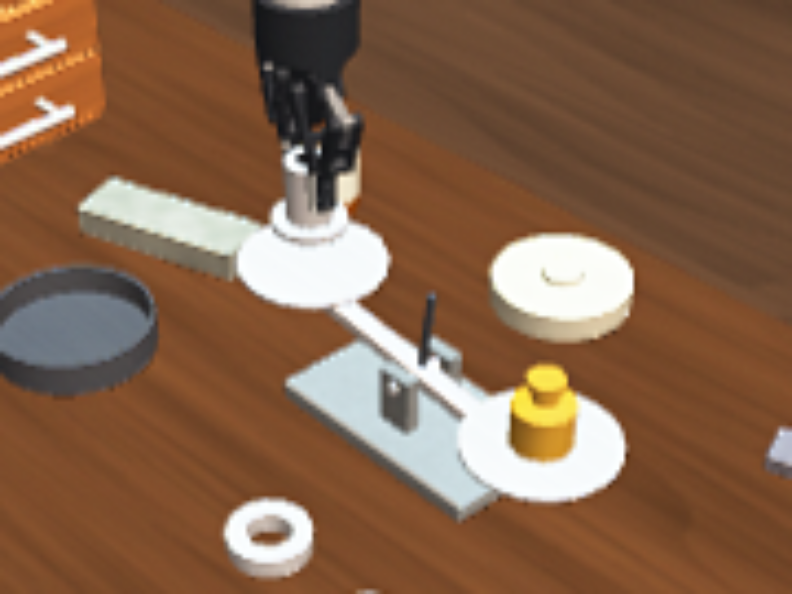

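The bushing hangs upright over the pan: flange at about (310,225) in the crop, with the pan below at (313,262). I'll lower it gently.

>>> {"name": "play_rows", "arguments": {"deltas": [{"wx": 0, "wy": 0, "wz": 0, "x": 1, "y": 0, "z": -8, "fingers": 0.3}, {"wx": 0, "wy": 0, "wz": 0, "x": 1, "y": 0, "z": -18, "fingers": 0.3}, {"wx": 0, "wy": 0, "wz": 0, "x": 1, "y": 0, "z": -26, "fingers": 0.3}, {"wx": 0, "wy": 0, "wz": 0, "x": 1, "y": 0, "z": -30, "fingers": 0.3}, {"wx": 0, "wy": 0, "wz": 0, "x": 1, "y": 0, "z": -32, "fingers": 0.3}, {"wx": 0, "wy": 0, "wz": 0, "x": 1, "y": 0, "z": -33, "fingers": 0.3}, {"wx": 0, "wy": 0, "wz": 0, "x": 1, "y": 0, "z": -33, "fingers": 0.3}, {"wx": 0, "wy": 0, "wz": 0, "x": 1, "y": 0, "z": -33, "fingers": 0.3}], "grip_force": 40}}

```text
time: 6.68
tool_pos: [0.6379, 0.1493, 0.1406]
tcp_rot: [0.246, 1.556, -0.245]
wrist_force: [0.5, -0.3, -2.5]
width: 0.436
```

```bash
python3 look.py s5 side 100 235 210 390; python3 look.py t5 top 90 210 130 350; python3 - <<'E'
from h import *
for n in("s5","t5"):
    c=load(n+".npz");W=cloud(c)
    r=np.hypot(W[...,0]-.6376,W[...,1]-.149);m=(r>.034)&(r<.056)&(abs(W[...,2]-.09)<.02);print(n,m.sum(),np.median(W[m][:,2]))
E
```

```text
6.725 [0.6379 0.1493 0.1406] [ 0.06  0.13 -2.56] 0.435920423313274 [ 0.19  0.31  1.76 -0.    1.07 -1.07]
[[ 0.001  0.308  0.951]
 [ 0.     0.951 -0.308]
 [-1.     0.     0.001]]
6.775 [0.6379 0.1493 0.1406] [ 0.34  0.04 -2.94] 0.4349377612135581 [ 0.19  0.31  1.76 -0.    1.07 -1.07]
[[ 0.001  0.308  0.951]
 [ 0.     0.951 -0.308]
 [-1.     0.     0.   ]]
s5 264 0.09540902788899513
t5 430 0.09607864630666443
```

View pics/s5.png

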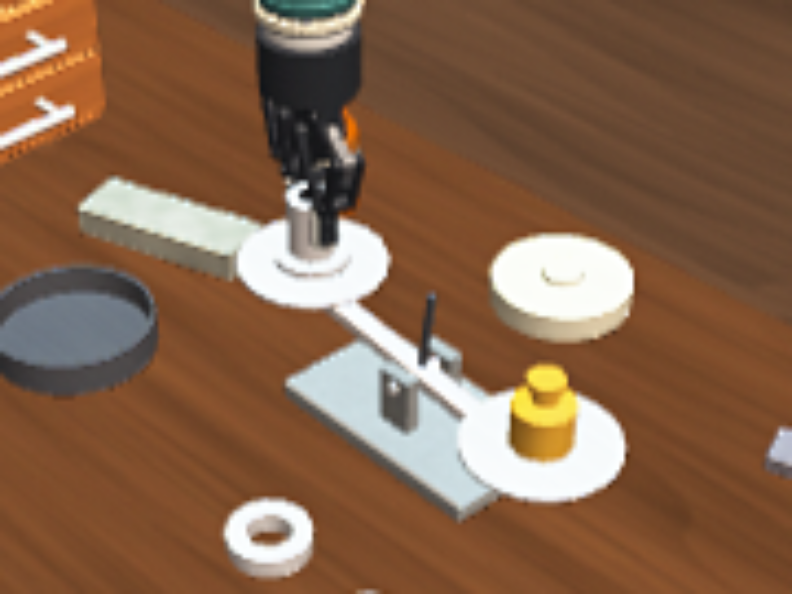

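Not touching yet (force about −2.7 N), and the flange is centred on the pan at (313,262) in the crop. I'll go 2 mm further and check.

>>> {"name": "play_rows", "arguments": {"deltas": [{"wx": 0, "wy": 0, "wz": 0, "x": 0, "y": 0, "z": -1, "fingers": 0.3}, {"wx": 0, "wy": 0, "wz": 0, "x": 0, "y": 0, "z": -2, "fingers": 0.3}, {"wx": 0, "wy": 0, "wz": 0, "x": 0, "y": 0, "z": -2, "fingers": 0.3}, {"wx": 0, "wy": 0, "wz": 0, "x": 0, "y": 0, "z": -2, "fingers": 0.3}], "grip_force": 40}}

```text
time: 7.28
tool_pos: [0.6378, 0.1493, 0.1387]
tcp_rot: [0.246, 1.556, -0.245]
wrist_force: [-1.2, -0.2, 0.2]
width: 0.437
```

It has made contact and the pan is carrying the weight. I'll release, then rise.

>>> {"name": "play_rows", "arguments": {"deltas": [{"wx": 0, "wy": 0, "wz": 0, "x": 0, "y": 0, "z": 0, "fingers": 0.0}, {"wx": 0, "wy": 0, "wz": 0, "x": 0, "y": 0, "z": 0, "fingers": -0.3}, {"wx": 0, "wy": 0, "wz": 0, "x": 0, "y": 0, "z": 0, "fingers": -0.7}, {"wx": 0, "wy": 0, "wz": 0, "x": 0, "y": 0, "z": 0, "fingers": -0.7}, {"wx": 0, "wy": 0, "wz": 0, "x": 0, "y": 0, "z": 5, "fingers": -0.7}, {"wx": 0, "wy": 0, "wz": 0, "x": 0, "y": 0, "z": 20, "fingers": -0.7}, {"wx": 0, "wy": 0, "wz": 0, "x": 0, "y": 0, "z": 40, "fingers": -0.7}, {"wx": 0, "wy": 0, "wz": 0, "x": 0, "y": 0, "z": 60, "fingers": -0.7}, {"wx": 0, "wy": 0, "wz": 0, "x": 0, "y": 0, "z": 70, "fingers": -0.7}, {"wx": 0, "wy": 0, "wz": 0, "x": 0, "y": 0, "z": 70, "fingers": -0.7}, {"wx": 0, "wy": 0, "wz": 0, "x": 0, "y": 0, "z": 70, "fingers": -0.7}, {"wx": 0, "wy": 0, "wz": 0, "x": 0, "y": 0, "z": 70, "fingers": -0.7}, {"wx": 0, "wy": 0, "wz": 0, "x": 0, "y": 0, "z": 70, "fingers": -0.7}, {"wx": 0, "wy": 0, "wz": 0, "x": 0, "y": 0, "z": 70, "fingers": -0.7}, {"wx": 0, "wy": 0, "wz": 0, "x": 0, "y": 0, "z": 70, "fingers": -0.7}, {"wx": 0, "wy": 0, "wz": 0, "x": 0, "y": 0, "z": 70, "fingers": -0.7}, {"wx": 0, "wy": 0, "wz": 0, "x": 0, "y": 0, "z": 70, "fingers": -0.7}, {"wx": 0, "wy": 0, "wz": 0, "x": 0, "y": 0, "z": 70, "fingers": -0.7}, {"wx": 0, "wy": 0, "wz": 0, "x": 0, "y": 0, "z": 70, "fingers": -0.7}, {"wx": 0, "wy": 0, "wz": 0, "x": 0, "y": 0, "z": 70, "fingers": -0.7}], "grip_force": 40}}

```text
time: 9.78
tool_pos: [0.6377, 0.1492, 0.2084]
tcp_rot: [0.246, 1.557, -0.245]
wrist_force: [-0.3, 0.2, -0.0]
width: 0.848
```

>>> {"name": "play_rows", "arguments": {"deltas": [{"wx": 0, "wy": 0, "wz": 0, "x": 0, "y": 0, "z": 0, "fingers": -0.7}, {"wx": 0, "wy": 0, "wz": 0, "x": 0, "y": 0, "z": 0, "fingers": -0.7}, {"wx": 0, "wy": 0, "wz": 0, "x": 0, "y": 0, "z": 0, "fingers": -0.7}, {"wx": 0, "wy": 0, "wz": 0, "x": 0, "y": 0, "z": 0, "fingers": -0.7}]}}

```text
time: 10.28
tool_pos: [0.6377, 0.1492, 0.2083]
tcp_rot: [0.245, 1.557, -0.245]
wrist_force: [-0.5, 0.7, -0.3]
width: 0.848
```

```bash
python3 look.py s6 side 100 235 210 390; python3 look.py t6 top 90 210 130 350; python3 - <<'E'
from h import *
for n in("s6","t6"):
    c=load(n+".npz");W=cloud(c)
    for nm,y in(("empty",.149),("brass",-.098)):
        x=.6376 if y>0 else .628
        r=np.hypot(W[...,0]-x,W[...,1]-y);m=(r>.034)&(r<.056)&(abs(W[...,2]-.08)<.03);print(n,nm,m.sum(),np.median(W[m][:,2]))
    m=(np.hypot(W[...,0]-.6376,W[...,1]-.149)<.04)&(W[...,2]>.105)&(W[...,2]<.158)
    p=W[m];print("hub",len(p),np.percentile(p,[2,50,98],axis=0).round(4),cv2.minEnclosingCircle(p[:,:2].astype(np.float32)))
E
```

```text
10.325 [0.6377 0.1492 0.2083] [-0.13  0.73 -0.61] 0.8490631393716606 [ 0.19  0.26  1.7  -0.    1.19 -1.07]
[[-0.     0.308  0.951]
 [-0.     0.951 -0.308]
 [-1.    -0.     0.   ]]
10.375 [0.6377 0.1493 0.2083] [-0.47  0.61  0.67] 0.8506707301516134 [ 0.19  0.26  1.7   0.    1.19 -1.07]
[[-0.     0.308  0.951]
 [ 0.     0.951 -0.308]
 [-1.     0.    -0.   ]]
s6 empty 283 0.09520127301362692
s6 brass 336 0.06551761233999359
hub 200 [[0.6163 0.1247 0.1053]
 [0.6274 0.1376 0.1366]
 [0.6522 0.1651 0.1557]] ((0.633452832698822, 0.14529657363891602), 0.02833782136440277)
t6 empty 540 0.09595725620955955
t6 brass 972 0.06614234415484532
hub 333 [[0.611  0.1251 0.1052]
 [0.628  0.1469 0.1519]
 [0.6462 0.1697 0.1569]] ((0.633200466632843, 0.14938151836395264), 0.028661109507083893)
```

View pics/s6.png

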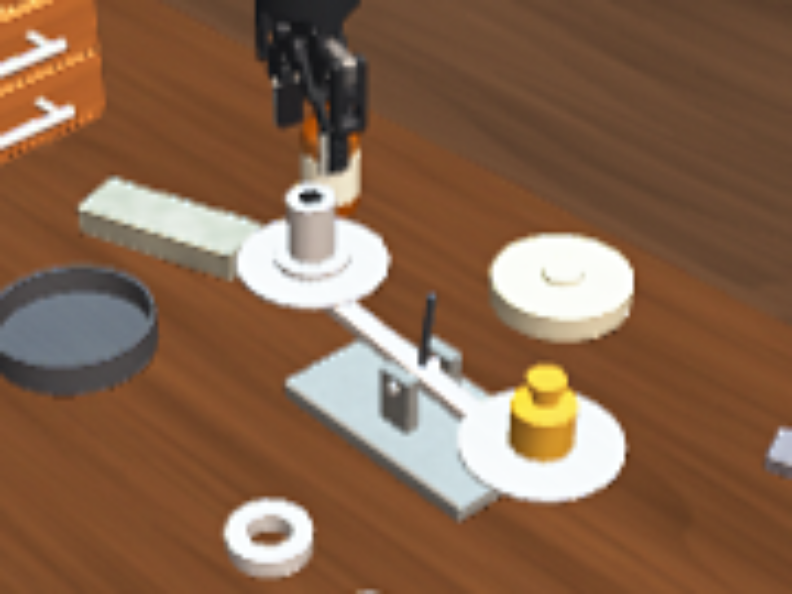

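View pics/t6.png

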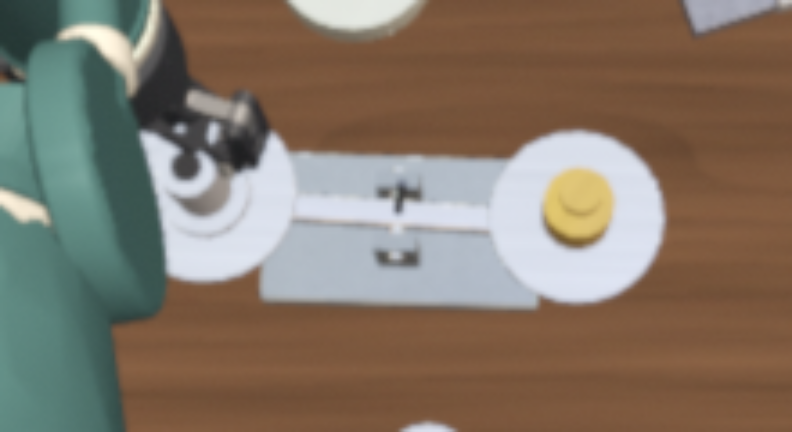

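After more than 2 s free, the bushing's pan stays at 95 mm and the brass pan at 66 mm. In the crop they are at (313,262) and (543,442). The bushing stands upright and is lighter, so it goes in the round tray. I'll regrip it now.

>>> {"name": "play_rows", "arguments": {"deltas": [{"wx": 0, "wy": 0, "wz": 0, "x": 0, "y": 0, "z": -15, "fingers": -0.7}, {"wx": 0, "wy": 0, "wz": 0, "x": 0, "y": 0, "z": -35, "fingers": -0.7}, {"wx": 0, "wy": 0, "wz": 0, "x": 0, "y": 0, "z": -55, "fingers": -0.7}, {"wx": 0, "wy": 0, "wz": 0, "x": 0, "y": 0, "z": -66, "fingers": -0.7}, {"wx": 0, "wy": 0, "wz": 0, "x": 0, "y": 0, "z": -69, "fingers": -0.7}, {"wx": 0, "wy": 0, "wz": 0, "x": 0, "y": 0, "z": -69, "fingers": -0.4}, {"wx": 0, "wy": 0, "wz": 0, "x": 0, "y": 0, "z": -69, "fingers": -0.1}, {"wx": 0, "wy": 0, "wz": 0, "x": 0, "y": 0, "z": -69, "fingers": 0.1}, {"wx": 0, "wy": 0, "wz": 0, "x": 0, "y": 0, "z": -69, "fingers": 0.3}, {"wx": 0, "wy": 0, "wz": 0, "x": 0, "y": 0, "z": -69, "fingers": 0.3}, {"wx": 0, "wy": 0, "wz": 0, "x": 0, "y": 0, "z": -69, "fingers": 0.3}, {"wx": 0, "wy": 0, "wz": 0, "x": 0, "y": 0, "z": -69, "fingers": 0.3}], "grip_force": 40}}

```text
time: 11.88
tool_pos: [0.638, 0.1493, 0.1394]
tcp_rot: [0.246, 1.556, -0.245]
wrist_force: [2.2, 1.1, -0.3]
width: 0.434
```

>>> {"name": "play_rows", "arguments": {"deltas": [{"wx": 0, "wy": 0, "wz": 0, "x": 0, "y": 0, "z": 8, "fingers": 0.3}, {"wx": 0, "wy": 0, "wz": 0, "x": 0, "y": 0, "z": 22, "fingers": 0.3}, {"wx": 0, "wy": 0, "wz": 0, "x": 0, "y": 0, "z": 35, "fingers": 0.3}, {"wx": 0, "wy": 0, "wz": 0, "x": -6, "y": 7, "z": 40, "fingers": 0.3}, {"wx": 0, "wy": 0, "wz": 0, "x": -19, "y": 22, "z": 40, "fingers": 0.3}, {"wx": 0, "wy": 0, "wz": 0, "x": -37, "y": 43, "z": 40, "fingers": 0.3}, {"wx": 0, "wy": 0, "wz": 0, "x": -56, "y": 65, "z": 40, "fingers": 0.3}, {"wx": 0, "wy": 0, "wz": 0, "x": -75, "y": 87, "z": 35, "fingers": 0.3}, {"wx": 0, "wy": 0, "wz": 0, "x": -94, "y": 109, "z": 22, "fingers": 0.3}, {"wx": 0, "wy": 0, "wz": 0, "x": -112, "y": 130, "z": 5, "fingers": 0.3}, {"wx": 0, "wy": 0, "wz": 0, "x": -125, "y": 145, "z": -15, "fingers": 0.3}, {"wx": 0, "wy": 0, "wz": 0, "x": -131, "y": 151, "z": -33, "fingers": 0.3}, {"wx": 0, "wy": 0, "wz": 0, "x": -131, "y": 151, "z": -45, "fingers": 0.3}, {"wx": 0, "wy": 0, "wz": 0, "x": -131, "y": 151, "z": -50, "fingers": 0.3}, {"wx": 0, "wy": 0, "wz": 0, "x": -131, "y": 151, "z": -50, "fingers": 0.3}, {"wx": 0, "wy": 0, "wz": 0, "x": -131, "y": 151, "z": -50, "fingers": 0.3}], "grip_force": 40}}

```text
time: 13.88
tool_pos: [0.5078, 0.3001, 0.0901]
tcp_rot: [0.247, 1.555, -0.245]
wrist_force: [-0.5, -0.2, -2.2]
width: 0.432
```

```bash
python3 look.py s7 side 100 235 170 350
```

```text
13.925 [0.5077 0.3002 0.0901] [ 1.14 -0.58 -2.63] 0.43654696511196023 [ 0.49  0.26  1.94 -0.    0.95 -0.77]
[[ 0.001  0.308  0.951]
 [ 0.001  0.951 -0.308]
 [-1.     0.001  0.001]]
```

View pics/s7.png

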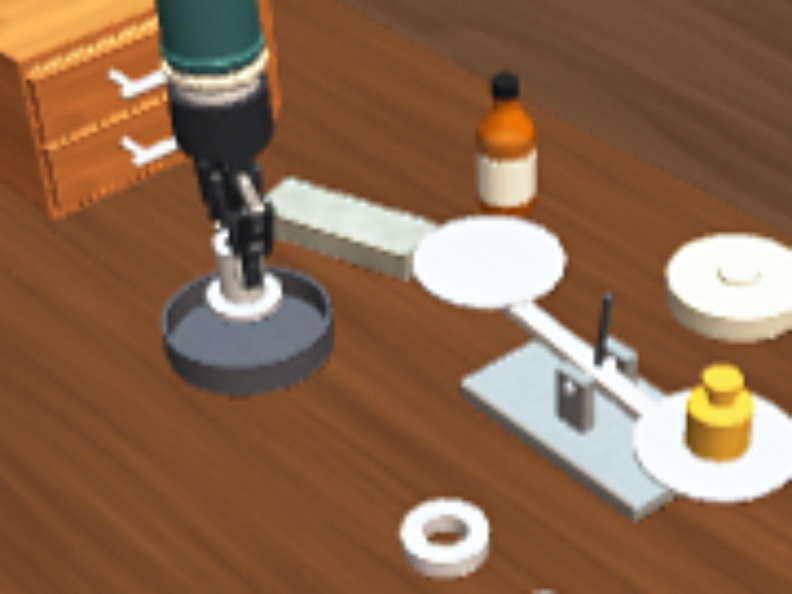

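The bushing is held upright and centred over the round tray: flange at (243,297), tray at (248,325) in the crop. It needs to go down about 41 mm.

>>> {"name": "play_rows", "arguments": {"deltas": [{"wx": 0, "wy": 0, "wz": 0, "x": 0, "y": 0, "z": -10, "fingers": 0.3}, {"wx": 0, "wy": 0, "wz": 0, "x": 0, "y": 0, "z": -22, "fingers": 0.3}, {"wx": 0, "wy": 0, "wz": 0, "x": 0, "y": 0, "z": -32, "fingers": 0.3}, {"wx": 0, "wy": 0, "wz": 0, "x": 0, "y": 0, "z": -38, "fingers": 0.3}, {"wx": 0, "wy": 0, "wz": 0, "x": 0, "y": 0, "z": -40, "fingers": 0.3}, {"wx": 0, "wy": 0, "wz": 0, "x": 0, "y": 0, "z": -41, "fingers": 0.3}, {"wx": 0, "wy": 0, "wz": 0, "x": 0, "y": 0, "z": -41, "fingers": 0.3}, {"wx": 0, "wy": 0, "wz": 0, "x": 0, "y": 0, "z": -41, "fingers": 0.3}], "grip_force": 40}}

```text
time: 14.92
tool_pos: [0.5064, 0.3002, 0.0496]
tcp_rot: [0.245, 1.558, -0.246]
wrist_force: [-4.2, -2.5, 8.0]
width: 0.433
```

It is on the tray floor (8 N upward). I'll release to a part opening and rise.

>>> {"name": "play_rows", "arguments": {"deltas": [{"wx": 0, "wy": 0, "wz": 0, "x": 0, "y": 0, "z": 0.5, "fingers": 0.1}, {"wx": 0, "wy": 0, "wz": 0, "x": 0, "y": 0, "z": 1, "fingers": -0.1}, {"wx": 0, "wy": 0, "wz": 0, "x": 0, "y": 0, "z": 1, "fingers": -0.4}, {"wx": 0, "wy": 0, "wz": 0, "x": 0, "y": 0, "z": 1, "fingers": -0.4}, {"wx": 0, "wy": 0, "wz": 0, "x": 0, "y": 0, "z": 8, "fingers": -0.4}, {"wx": 0, "wy": 0, "wz": 0, "x": 0, "y": 0, "z": 25, "fingers": -0.4}, {"wx": 0, "wy": 0, "wz": 0, "x": 0, "y": 0, "z": 50, "fingers": -0.4}, {"wx": 0, "wy": 0, "wz": 0, "x": 0, "y": 0, "z": 80, "fingers": -0.4}, {"wx": 0, "wy": 0, "wz": 0, "x": 0, "y": 0, "z": 110, "fingers": -0.4}, {"wx": 0, "wy": 0, "wz": 0, "x": 0, "y": 0, "z": 130, "fingers": -0.4}, {"wx": 0, "wy": 0, "wz": 0, "x": 0, "y": 0, "z": 140, "fingers": -0.4}, {"wx": 0, "wy": 0, "wz": 0, "x": 0, "y": 0, "z": 140, "fingers": -0.4}, {"wx": 0, "wy": 0, "wz": 0, "x": 0, "y": 0, "z": 140, "fingers": -0.4}], "grip_force": 40}}

```text
time: 16.55
tool_pos: [0.5059, 0.2998, 0.1869]
tcp_rot: [0.244, 1.559, -0.247]
wrist_force: [0.1, 0.6, 0.7]
width: 0.701
```

```bash
python3 look.py s8 side 100 235 170 350; python3 - <<'E'
from h import *
c=load("s8.npz");W=cloud(c)
m=(np.hypot(W[...,0]-.507,W[...,1]-.30)<.035)&(W[...,2]>.035)&(W[...,2]<.08)
print(np.percentile(W[m],[2,50,98],axis=0).round(4))
E
```

```text
16.6 [0.5059 0.2998 0.1867] [-0.14 -0.59 -0.16] 0.7014461752201939 [ 0.49  0.15  1.86 -0.    1.13 -0.77]
[[-0.002  0.308  0.951]
 [-0.001  0.951 -0.308]
 [-1.    -0.002 -0.002]]
[[0.4862 0.2784 0.0363]
 [0.4994 0.2896 0.0579]
 [0.5203 0.3131 0.0653]]
```

View pics/s8.png

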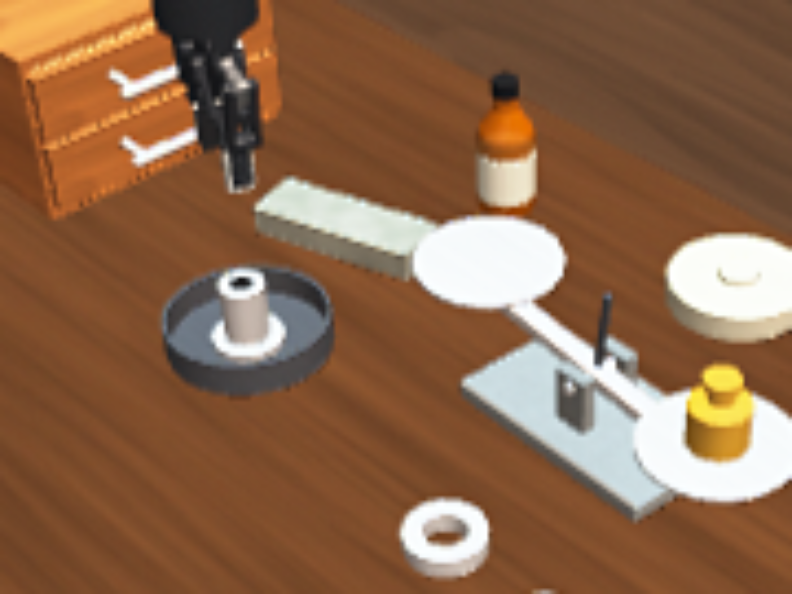

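The bushing stands upright and centred in the round tray at (248,320) in the crop, with its top at about 62 mm as it should be, and the gripper is well clear.

```bash
python3 -c "
from workcell import finish_job
print(finish_job())"
```

```text
the job is handed in; nothing more can be done
None
```

The bushing is lighter than the brass weight, so it now stands upright in the round tray, and the job is handed in.

- **Weighing:** I stood the bushing on the empty pan, let go and left it free for more than 2 s. Its pan stayed at about 95 mm and the brass pan at about 66 mm. The wrist force while carrying it, about 2.2 to 3.2 N (225 to 320 g), is too noisy to confirm this, but it does not contradict it.
- **Last checks:** the side picture shows the bushing standing free near the middle of the tray. Its top is around 62 mm up, which matches it resting on the tray floor. The gripper was about 100 mm clear above it, with no force on the wrist beyond noise.
- **Time and force:** about 16.6 s were used, and the highest wrist force in the readings was about 9 N, when setting it down in the tray.
- **What failed or disagreed:** the first move call was refused because some row keys were missing; nothing moved. The side camera's bore position for the bushing was several millimetres off, so I used the top view's. The two cameras differed by about 3 mm on the pan centre, so I aimed between them.

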